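# Clamp the sample plate on the shaker

### The job

The sample plate sits in its nest on the plate shaker but is not clamped yet. Push the yellow clamp strap round with the outside of a finger until it lies fully home across the plate, and only then push the red cam lever down flat with a fingertip. Push gently, leave the plate seated in its nest and everything else on the bench where it stands, and finish with the gripper clear.

Things in the scene. Friction and masses are not known exactly. Their poses are not given: they have to be found in the camera images.
- shaker: cream bench shaker with aluminium deck, 260 x 240 mm, deck top 75 mm above the bench; fixed. Origin at the centre of its underside, on the bench; its control panel is on its -x side, which roughly faces the robot; y to the left seen from the robot, z up. It carries strap and lever: pushing or squeezing any of these with more than 40 N is too rough.
- strap (a joint): swing angle (rad) of the yellow clamp strap about a vertical axis: 0 = fully home on its end stop, along the shaker's +y, across the plate; positive = open (anticlockwise from above), the tip towards the shaker's -x side. Range 0 to 1.5. Stays where left; about 2 N at strap_push moves it.
- strap_pivot (a point): point on the strap's vertical swing axis, 137 mm above the bench; fixed to the shaker at x 0, y -65 mm. The strap is a bar 32 mm wide, 5 mm thick, reaching 175 mm from this axis, its underside 125 mm above the bench.
- strap_push (a point): where to push the strap closed: on the outer face of its upright flange, 155 mm along the strap from the swing axis, 16 mm to the outside (opening side) of its centre line, 140 mm above the bench. The flange is 4 mm thick, runs from 95 to 175 mm from the axis, top 150 mm above the bench. Moves with the strap.
- strap_rest (a point): centre of the top of the fixed steel rest under the closed strap's tip (36 x 16 mm, 120 mm above the bench); on the side away from the robot it carries the end stop, 8 x 16 mm, top 135 mm
- lever (a joint): angle (rad) of the red cam lever on the strap about a level axis across it: 0 = raised, 65 degrees above level, leaning to the strap's tip; grows as it is pushed down towards the tip; 1.134 = fully down, level along the strap. Stays where left; about 4 N on the pad, square to the lever, moves it. A black foot under it goes down with it onto the plate.
- lever_pivot (a point): the lever's axis, 65 mm along the strap from the swing axis, 156 mm above the bench, 1 mm off the strap's centre line. The lever is 62 mm long from here, 10 mm thick, 14 mm wide; when down its top face is 161 mm above the bench.
- lever_pad (a point): centre of the upper face of the 24 mm wide pad at the lever's end, the face to push (raised, it looks up and back to the strap's pivot): 51 mm along the lever from its axis and 5 mm square off it
- nest (a point): centre of the floor of the plate's nest on the deck, 75 mm above the bench, midway along the plate
- plate: blue sample plate with white cover, 127.5 x 85.5 x 40 mm, 0.25 kg, loose, standing in the nest between 10 mm lips, long side along the shaker's x. Origin at the centre of its underside.
- jar: jar with blue cap, 52 mm across, 85 mm high, loose on the bench beside the shaker; origin under its centre
- vial: amber vial with red cap, 34 mm across, 65 mm high, loose on the bench beside the shaker; origin under its centre
- tube_rack: orange rack with capped tubes, 200 x 75 mm, 92 mm high, loose; origin under its centre
- reagent: amber reagent bottle with blue cap, 80 mm across, 170 mm high, loose; origin under its centre
- beaker: open glass beaker, 70 mm across, 90 mm high, loose; origin under its centre
- screwdriver: blue-handled screwdriver lying on the bench, loose, about 200 mm long
- screwdriver2: red-handled screwdriver lying on the bench, loose, about 200 mm long
There are look-alikes about, which are no part of the job. Several things have the shape of the plate; the one meant has the colours described above.

How it is judged:
By the outcome, as a careful person would: the job done as asked, in the order asked, and still so for the second after the job is handed in, with the robot touching nothing.
It also fails if it takes over 54 s, if anything falls off the work surface, if the arm or the gripper's body presses on something with over 40 N, if the wrist force passes 120 N, or if a joint passes its speed limit or range.

### The arm

A 6-joint arm with a two-finger parallel gripper is mounted at the origin on the work surface. World frame = base frame: x ahead of the robot, y to its left, z up, the work surface at z = 0. Lengths are in m, angles in rad, forces in N, time in s.
With the tool pointing down it reaches from about 0.375 to 0.975 m from the base axis. Payload 3.8 kg.
Tool frame: the origin (TCP) lies at the very end of the fingers, on their centre line; the grasp point (between the pads) lies 19 mm behind it; z points along the fingers, y is the line along which they close (so a half turn about z gives the same grasp; the last joint's range is limited). The gripper opens to 85 mm and grips with 20 to 120 N. Pads are 22 mm wide; open, the fingers measure 114 mm over their backs; the gripper's body (76 mm by 85 mm) begins 54 mm behind the grasp point. The pads swing forward as they close: fully open they stand 13 mm farther back than shut.
Start: joints at [-1.386, 0.264, 1.604, -0, 1.274, -0.037], TCP at [0.148, -0.658, 0.231] pointing down, gripper open.
Joint ranges: [-2.63, 2.63], [-0.94, 2.18], [0.31, 2.57], [-1.31, 4.45], [0, 2.66], [-2.55, 2.55]. Speed limits (rad/s): [2.57, 2.57, 3.14, 3.14, 3.14, 3.14].

### API

Orientations are given as a rotation vector (axis times angle).
In Python, from workcell import monitor, viewer, job gives the robot as it stands. The module is installed in compiled form; this text tells all that it offers.
- The arm moves only by the tool step_arm, never from a script. Its argument "series" is one flat list of numbers, 4 for each row, row after row: the shift along the tool's x, y, z in m, then the turn about the tool's z in rad. A call has 1 to 8 rows; each row is the pose to reach, as a shift and turn from the pose commanded when the call began, along the tool's axes at that moment; what a row does not reach only later rows make up. A row lasts 1/8 s, in which the tool goes at most 62.5 mm and 10.7 degrees, less where a joint would pass 70% of its speed; a pose out of reach is approached as far as the arm can. A call with a gripper value outside its range is refused whole. "gripper" is the opening, from 0 (shut) to 1 (fully open), set as the call begins (left out, the last holds). The fingers move at their own pace and stop on an object; "newtons" is the grip in N (left out, the last holds). Time passes only in rows, so rows that repeat a pose let the fingers close. It gives the time, the measured TCP pose, the force, the opening and the grip force at its end, in the units of the state.
- monitor.read_state(): the state, without advancing time (a new reading comes with each control period).
- viewer.read_camera(name): name is "scene" or "top"; returns a dict with "image" (400x640x3 uint8, red, green, blue), "intrinsics" (3x3 intrinsics, pixels), "T" (4x4, takes a point from camera to world coordinates). Camera axes: x right, y up, looking along -z (the intrinsics and any distortion apply to the point x, -y, -z); pixel columns grow to the right and rows downward; lengths in m; the calibration is good to about 2 mm. A picture is of the moment at which its call begins. There is no depth.
- job.finish_job(): hands the job in; it is judged then, once.
Trained networks look in a picture, given as the dict that the camera call returned (one of the last four; its "shot" number tells which), for a name from the list of things; names that differ only in an ending like _2 or _b are one class to them, and where a whole thing is asked for, a point or a joint stands for the part that bears it (a point fixed in the world has none). Each returns a list of dicts, best first, with "score" (0 to 1); they miss things now and then, are a little off and sometimes report something else, mostly with a low value. They report only what shows in the picture. A call takes as long as a camera call. They do not tell look-alikes from the thing itself.
- viewer.boxes_of(picture, label): "extent" ([centre column, centre row, width, height] in pixels, round what is visible of it).
- viewer.spot_point(picture, label): "point" ([column, row] in pixels: a listed point, or the origin of a listed thing).
The state is a dict: "time": time; "q": joint angles; "joint_vel": joint speeds; "joint_torque": joint torques, N m; "tool_pos": TCP position; "tcp_rot": TCP orientation; "wrist_force": force on the tool from outside, world axes, zero at the start; "torque": the same for the moment, N m; "width": opening from 0.0 (shut) to 1.0 (fully open); "grip_force": force on a finger pad.
Only numpy, scipy, OpenCV 4.12 (cv2) and the standard library are available. Lean on these libraries where they do the work, as an engineer would, in place of code of your own. Each camera call takes 0.05 s, during which the arm holds its last target. There are 200 camera calls.

## Working session

There is one attempt and no reset: what is moved stays moved. The work goes in short steps, Python scripts to look and compute and a tool call to move; the robot and the scene stay as the last step left them, time stands still between calls to the robot, and variables do not carry over. Pictures are saved under pics/ and viewed, at most 10 in all, crops included, and the job is handed in when it is done.

Besides the shell and the picture viewer there is one more tool, called after "Request:" as name(argument=value, ...) on one line, values as JSON. step_arm: Moves the arm, as the interface text tells. Its arguments: {"type":"object","properties":{"series":{"type":"array"},"gripper":{"type":"number"},"newtons":{"type":"number"}},"required":["series"]}

```bash
mkdir -p pics
cat > h.py <<'E'
import numpy as np, cv2
from workcell import monitor, viewer, job
def ray(p,px):
    K=np.array(p["intrinsics"]);T=np.array(p["T"])
    a=np.linalg.solve(K,[px[0],px[1],1.]);d=T[:3,:3]@np.array([a[0],-a[1],-a[2]]);return T[:3,3],d
def at_z(p,px,z):
    o,d=ray(p,px);return o+d*(z-o[2])/d[2]
def proj(p,w):
    K=np.array(p["intrinsics"]);T=np.array(p["T"]);c=T[:3,:3].T@(np.array(w)-T[:3,3]);v=K@np.array([c[0],-c[1],-c[2]]);return v[:2]/v[2]
def tri(p1,x1,p2,x2):
    A=np.zeros((3,3));b=np.zeros(3)
    for p,x in((p1,x1),(p2,x2)):
        o,d=ray(p,x);d=d/np.linalg.norm(d);M=np.eye(3)-np.outer(d,d);A+=M;b+=M@o
    return np.linalg.solve(A,b)
E
cat > m.py <<'E'
from h import *
import sys
t=viewer.read_camera("top");s=viewer.read_camera("scene")
for n,p in(("top",t),("scene",s)):cv2.imwrite(f"pics/{n}{sys.argv[1]}.png",np.array(p["image"])[:,:,::-1])
Z=dict(shaker=0,strap_pivot=.137,strap_push=.140,strap_rest=.120,lever_pivot=.156,lever_pad=None,nest=.075,plate=.075)
for n,z in Z.items():
    a=viewer.spot_point(t,n)[:2];b=viewer.spot_point(s,n)[:2]
    for x in a: print(n,"top",round(x["score"],2),np.round(x["point"]), z is not None and at_z(t,x["point"],z).round(4))
    for x in b: print(n,"scn",round(x["score"],2),np.round(x["point"]), z is not None and at_z(s,x["point"],z).round(4))
    if a and b: print("  tri",tri(t,a[0]["point"],s,b[0]["point"]).round(4))
st=monitor.read_state();print(st["time"],st["tool_pos"],st["tcp_rot"],st["wrist_force"])
E
python3 m.py 0
```

```text
shaker top 0.6 [292. 197.] [0.5894 0.0989 0.    ]
shaker scn 0.93 [348. 219.] [0.5832 0.096  0.    ]
  tri [0.5863 0.0966 0.0024]
strap_pivot top 0.68 [311. 191.] [0.5856 0.0266 0.137 ]
strap_pivot top 0.31 [439. 222.] [ 0.4784 -0.4109  0.137 ]
strap_pivot scn 0.83 [336. 203.] [0.5766 0.0273 0.137 ]
strap_pivot scn 0.5 [348. 205.] [0.6115 0.0393 0.137 ]
  tri [0.5818 0.0244 0.1435]
strap_push top 0.66 [280. 230.] [0.45   0.1292 0.14  ]
strap_push scn 0.6 [319. 173.] [0.4617 0.1121 0.14  ]
strap_push scn 0.52 [333. 259.] [ 0.6773 -0.1557  0.14  ]
  tri [0.4512 0.13   0.1214]
strap_rest top 0.71 [264. 190.] [0.5926 0.1924 0.12  ]
strap_rest scn 0.88 [368. 177.] [0.5978 0.1966 0.12  ]
  tri [0.5953 0.1945 0.1194]
lever_pivot top 0.58 [299. 207.] [0.5268 0.0654 0.156 ]
lever_pivot scn 0.6 [331. 186.] [0.5354 0.0671 0.156 ]
  tri [0.5305 0.068  0.1515]
lever_pad top 0.42 [293. 212.] False
lever_pad scn 0.54 [330. 168.] False
  tri [0.5078 0.088  0.1975]
nest top 0.72 [291. 193.] [0.5911 0.0987 0.075 ]
nest top 0.66 [381. 260.] [ 0.3521 -0.2171  0.075 ]
nest scn 0.9 [349. 204.] [0.585  0.0941 0.075 ]
  tri [0.5879 0.0962 0.0759]
plate top 0.84 [370. 158.] [ 0.7224 -0.184   0.075 ]
plate top 0.83 [232. 155.] [0.7321 0.3194 0.075 ]
plate scn 0.89 [356. 165.] [0.5127 0.2704 0.075 ]
plate scn 0.89 [351. 306.] [ 0.7701 -0.2206  0.075 ]
  tri [ 0.6612 -0.1213  0.4284]
0.9 [ 0.14848513 -0.65845913  0.231318  ] [3.12223937e+00 3.47660966e-01 5.27013961e-05] [ 0.80956422  0.37701352 -0.3257234 ]
```

View pics/top0.png

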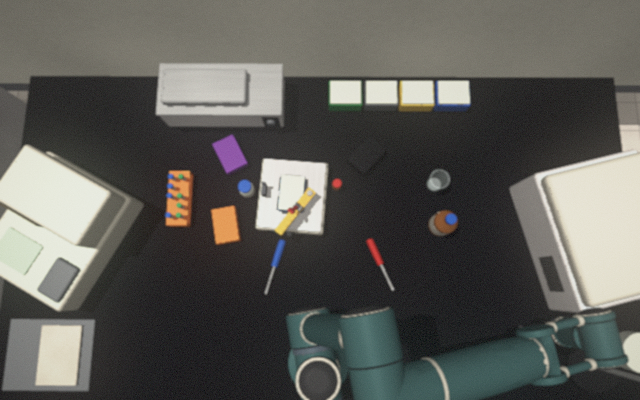

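View pics/scene0.png

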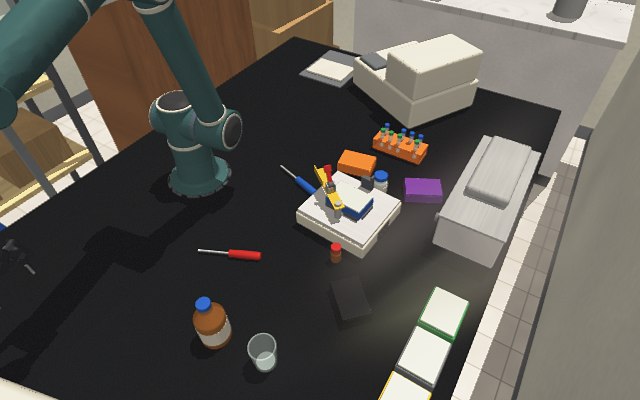

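The top view shows the shaker at about (292,197), with the strap running open from about (311,191) to (280,232). The red-capped vial is at (337,183) and the jar at (246,187). The other plate-shaped blocks are look-alikes. Next I'll zoom in on both views.

Run:
```python
from h import *
a=cv2.imread("pics/top0.png")[150:245,245:345];b=cv2.imread("pics/scene0.png")[150:264,290:410]
cv2.imwrite("pics/z0.png",np.hstack([cv2.resize(a,(400,380),interpolation=3),cv2.resize(b,(400,380),interpolation=3)]))
```

```text
(no output)
```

View pics/z0.png

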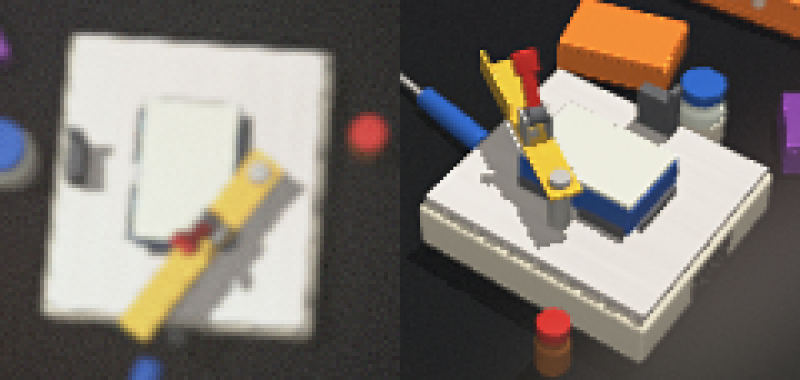

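The zoom puts the deck corners at crop pixels (70,33), (330,52), (312,335) and (42,317). The pivot knob is at (260,172) and the strap tip at about (135,330). The lever is raised, with its red pad near the middle of the strap.

Run:
```python
from h import *
t=viewer.read_camera("top");s=viewer.read_camera("scene")
f=lambda u,v:(245+u/4-.375,150+v/4-.375)
g=lambda u,v:(290+(u-400)*.3-.35,150+v*.3-.35)
C=[at_z(t,f(*c),.075)[:2] for c in((70,33),(330,52),(312,335),(42,317))]
r=cv2.minAreaRect(np.float32(C)*1000);print(np.round(C,4),r, np.mean(C,0))
for c in((70,33),(330,52),(312,335),(42,317)):pass
D=[at_z(s,g(*c),.075)[:2] for c in((423,205),(562,72),(770,172),(642,318))];print(np.round(D,4),np.mean(D,0))
print("knob",at_z(t,f(260,172),.14),at_z(s,g(559,180),.14))
print("tip",at_z(t,f(122,322),.15),at_z(t,f(148,338),.13), at_z(s,g(482,52),.15))
```

```text
[[ 0.7203  0.2072]
 [ 0.7035 -0.0295]
 [ 0.4456 -0.0144]
 [ 0.4602  0.2246]] ((582.9603271484375, 97.126220703125), (239.3825225830078, 260.6433410644531), 86.49756622314453) [0.58238381 0.09696174]
[[ 0.4589 -0.0181]
 [ 0.4762  0.2123]
 [ 0.7225  0.1932]
 [ 0.7008 -0.0282]] [0.58961199 0.08977961]
knob [0.57892161 0.03124175 0.14      ] [0.58337246 0.02446488 0.14      ]
tip [0.44725503 0.14613373 0.15      ] [0.43604299 0.1256245  0.13      ] [0.4356669  0.12500577 0.15      ]
```

```bash
cat >> h.py <<'E'
from scipy.spatial.transform import Rotation as Ro
def rows(*ws):
    s=monitor.read_state();R=Ro.from_rotvec(s["tcp_rot"]).as_matrix();p=np.array(s["tool_pos"]);yw=np.arctan2(R[1,0],R[0,0])
    print("t",round(s["time"],2),"pos",p.round(4),"yaw",round(yw,3),"F",np.round(s["wrist_force"],1),"q",np.round(s["q"],2))
    for w in ws:
        print(np.round(R.T@(np.array(w[:3])-p),4), round(-((w[3]-yw+np.pi)%(2*np.pi)-np.pi),3))
P=np.array([.582,.029]);HOME=np.radians(86.2)
def sp(phi,along,out,z):   # pose in strap frame, phi = strap opening
    a=HOME+phi;u=np.array([np.cos(a),np.sin(a)]);n=np.array([-u[1],u[0]]);q=P+along*u+out*n
    return (*q,z,a)
def strapco():
    s=monitor.read_state();p=np.array(s["tool_pos"][:2])-P;return p
E
python3 -c "
from h import *
print(sp(.965,.155,.061,.26));rows((.40,-.35,.26,1.3),sp(.965,.155,.061,.26))"
```

```text
(np.float64(0.4227304901603507), np.float64(0.0777772819603334), 0.26, np.float64(2.469473815219112))
t 1.0 pos [ 0.1485 -0.6585  0.2313] yaw 0.222 F [-0.1 -0.3 -0.8] q [-1.39  0.26  1.6   0.    1.27 -0.04]
[ 0.3132 -0.2456 -0.0287] -1.078
[ 0.4295 -0.6579 -0.0287] -2.248
```

Request:
step_arm(series=[0.313,-0.246,-0.029,-1.08,0.313,-0.246,-0.029,-1.08,0.313,-0.246,-0.029,-1.08,0.313,-0.246,-0.029,-1.08,0.313,-0.246,-0.029,-1.08,0.313,-0.246,-0.029,-1.08,0.313,-0.246,-0.029,-1.08,0.313,-0.246,-0.029,-1.08], gripper=0)

```text
time: 2.0
tool_pos: [0.4008, -0.3484, 0.2608]
tcp_rot: [2.495, 1.907, 0.0]
wrist_force: [0.3, -0.5, -0.4]
width: 0.003
grip_force: 0.0
```

```bash
python3 -c "
from h import *
rows(sp(.965,.155,.061,.26),sp(.965,.155,.061,.135))"
```

```text
t 2.0 pos [ 0.4008 -0.3484  0.2608] yaw 1.305 F [ 0.3 -0.5 -0.4] q [-0.76 -0.03  1.87  0.    1.29 -0.5 ]
[ 0.4169 -0.0907  0.0005] -1.164
[ 0.417  -0.0908  0.1255] -1.164
```

Request:
step_arm(series=[0.417,-0.091,0,-1.164,0.417,-0.091,0,-1.164,0.417,-0.091,0,-1.164,0.417,-0.091,0,-1.164,0.417,-0.091,0,-1.164,0.417,-0.091,0,-1.164,0.417,-0.091,0,-1.164,0.417,-0.091,0,-1.164])

```text
time: 3.0
tool_pos: [0.4229, 0.0785, 0.2604]
tcp_rot: [1.034, 2.966, 0.0]
wrist_force: [0.5, -0.3, -0.4]
width: 0.001
grip_force: 0.0
```

Run:
```python
from h import *
rows(sp(.965,.155,.061,.135))
t=viewer.read_camera("top");s=viewer.read_camera("scene")
a=np.array(t["image"])[150:245,235:335,::-1];b=np.array(s["image"])[110:224,270:390,::-1]
cv2.imwrite("pics/z1.png",np.hstack([cv2.resize(a,(400,380),interpolation=3),cv2.resize(b,(400,380),interpolation=3)]))
```

```text
t 3.0 pos [0.4229 0.0785 0.2604] yaw 2.47 F [ 0.5 -0.3 -0.4] q [ 0.13 -0.23  2.06  0.    1.32 -0.77]
[-0.0004 -0.0007  0.1254] 0.001
```

View pics/z1.png

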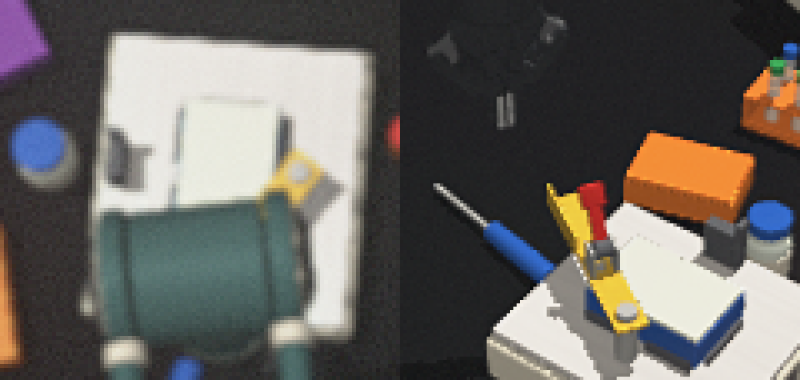

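The closed fingers hang at crop (507,125) in the scene view. They are outside the flange, whose outer end is at about (553,200), so I'll descend beside it.

Request:
step_arm(series=[0,0,0.04,0,0,0,0.08,0,0,0,0.11,0,0,0,0.125,0,0,0,0.125,0])

```text
time: 3.72
tool_pos: [0.4223, 0.0752, 0.1345]
tcp_rot: [-1.044, -2.961, 0.002]
wrist_force: [-0.0, -0.0, 0.8]
width: 0.005
grip_force: 0.0
```

Run:
```python
from h import *
rows(sp(.965,.155,.031,.135))
s=viewer.read_camera("scene")
b=np.array(s["image"])[130:225,270:370,::-1]
cv2.imwrite("pics/z2.png",cv2.resize(b,(600,570),interpolation=3))
```

```text
t 3.73 pos [0.4223 0.0752 0.1345] yaw 2.464 F [-0.  -0.   0.8] q [ 0.12 -0.13  2.21 -0.    1.06 -0.77]
[ 0.0014  0.0323 -0.0005] -0.006
```

View pics/z2.png

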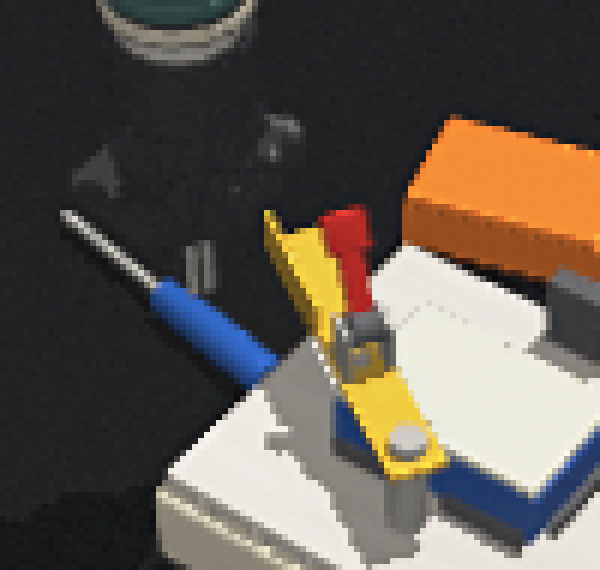

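The fingertips are at about (200,265), level with and outside the flange end at (285,270). I'll close in slowly.

Request:
step_arm(series=[0,0.006,0,0,0,0.012,0,0,0,0.017,0,0,0,0.021,0,0,0,0.025,0,0,0,0.028,0,0,0,0.031,0,0,0,0.034,0,0])

```text
time: 4.78
tool_pos: [0.4438, 0.103, 0.1351]
tcp_rot: [-1.041, -2.963, 0.001]
wrist_force: [-2.2, -0.9, 0.5]
width: 0.001
grip_force: 0.9
```

```bash
python3 -c "
from h import *
rows(*[sp(.965-k*.1,.155,.029,.135) for k in range(1,6)])"
```

```text
t 4.78 pos [0.4438 0.103  0.1351] yaw 2.466 F [-2.2 -0.9  0.5] q [ 0.17 -0.07  2.16 -0.    1.06 -0.72]
[0.003  0.0147 0.0001] 0.096
[0.0036 0.0305 0.0001] 0.196
[0.0026 0.0462 0.0001] 0.296
[0.0001 0.0618 0.0001] 0.396
[-0.004   0.077   0.0001] 0.496
```

Request:
step_arm(series=[0.002,0.007,0,0.05,0.003,0.0145,0,0.1,0.003,0.022,0,0.15,0.0035,0.03,0,0.2,0.003,0.038,0,0.25,0.0025,0.046,0,0.3,0.0015,0.054,0,0.35,0,0.062,0,0.4])

```text
time: 5.78
tool_pos: [0.4824, 0.1514, 0.1351]
tcp_rot: [-1.611, -2.696, 0.002]
wrist_force: [-1.6, -0.7, 0.9]
width: 0.003
grip_force: 0.9
```

```bash
python3 -c "
from h import *
rows(*[sp(.565-k*.05,.155,.0295,.135) for k in range(1,9)])"
```

```text
t 5.78 pos [0.4824 0.1514 0.1351] yaw 2.064 F [-1.6 -0.7  0.9] q [ 0.26  0.03  2.06 -0.    1.06 -0.24]
[0.0012 0.0072 0.0001] 0.045
[0.0021 0.015  0.0001] 0.095
[0.0026 0.0229 0.    ] 0.145
[0.0028 0.0308 0.    ] 0.195
[0.0025 0.0386 0.    ] 0.245
[0.0019 0.0465 0.    ] 0.295
[ 0.0008  0.0543 -0.    ] 0.345
[-0.0006  0.0621 -0.    ] 0.395
```

Request:
step_arm(series=[0.001,0.007,0,0.05,0.002,0.015,0,0.1,0.0025,0.023,0,0.15,0.003,0.031,0,0.2,0.0025,0.0385,0,0.25,0.002,0.0465,0,0.3,0.001,0.054,0,0.35,-0.0005,0.062,0,0.4])

```text
time: 6.78
tool_pos: [0.5372, 0.1803, 0.135]
tcp_rot: [-2.115, -2.322, 0.002]
wrist_force: [-1.4, -1.0, 0.3]
width: 0.006
grip_force: 0.9
```

```bash
python3 -c "
from h import *
rows(*[sp(.165-k*.03,.155,.0295,.135) for k in range(1,8)])"
```

```text
t 6.78 pos [0.5372 0.1803 0.135 ] yaw 1.664 F [-1.4 -1.   0.3] q [ 0.28  0.14  1.94 -0.    1.07  0.19]
[ 0.0008  0.0048 -0.    ] 0.025
[ 0.0015  0.0095 -0.    ] 0.055
[ 0.0021  0.0142 -0.    ] 0.085
[ 0.0025  0.0189 -0.    ] 0.115
[ 0.0028  0.0236 -0.0001] 0.145
[ 0.0029  0.0284 -0.0001] 0.175
[ 0.0029  0.0331 -0.0001] 0.205
```

Request:
step_arm(series=[0.001,0.005,0,0.03,0.0015,0.0095,0,0.06,0.002,0.013,0,0.085,0.0025,0.016,0,0.105,0.0025,0.019,0,0.12])

```text
time: 7.4
tool_pos: [0.5562, 0.1848, 0.1351]
tcp_rot: [-2.25, -2.192, 0.001]
wrist_force: [-2.3, -0.6, -1.2]
width: -0.001
grip_force: 0.8
```

Request:
step_arm(series=[0,0.001,0,0.007,0,0.002,0,0.014,0,0.003,0,0.02])

```text
time: 7.78
tool_pos: [0.5593, 0.185, 0.1353]
tcp_rot: [-2.271, -2.17, -0.0]
wrist_force: [-2.0, 0.8, -0.8]
width: -0.001
grip_force: 0.9
```

Request:
step_arm(series=[0,0.001,0,0.007,0,0.002,0,0.014])

```text
time: 8.02
tool_pos: [0.5611, 0.1849, 0.1354]
tcp_rot: [-2.286, -2.154, -0.0]
wrist_force: [-3.7, 3.0, 1.0]
width: -0.001
grip_force: 2.0
```

Request:
step_arm(series=[0,0.001,0,0,0,0.001,0,0])

```text
time: 8.28
tool_pos: [0.5612, 0.1849, 0.1353]
tcp_rot: [-2.285, -2.153, 0.002]
wrist_force: [-5.4, 2.5, 2.8]
width: -0.002
grip_force: 3.0
```

Request:
step_arm(series=[0,0.0015,0,0,0,0.0015,0,0])

```text
time: 8.52
tool_pos: [0.5613, 0.1849, 0.1353]
tcp_rot: [-2.283, -2.152, 0.006]
wrist_force: [-10.5, 2.9, 4.5]
width: -0.002
grip_force: 5.1
```

Request:
step_arm(series=[0,0.002,0,0,0,0.002,0,0])

```text
time: 8.78
tool_pos: [0.5615, 0.1849, 0.1352]
tcp_rot: [-2.281, -2.15, 0.01]
wrist_force: [-15.2, 2.9, 8.1]
width: -0.004
grip_force: 7.8
```

Run:
```python
from h import *
rows()
s=viewer.read_camera("scene");t=viewer.read_camera("top")
for n,z in dict(strap_push=.14,lever_pivot=.156,lever_pad=.204).items():
  for p in(t,s):
    for x in viewer.spot_point(p,n)[:1]: print(n,round(x["score"],2),np.round(x["point"]),at_z(p,x["point"],z).round(3))
b=np.array(s["image"])[130:245,290:410,::-1]
cv2.imwrite("pics/z3.png",cv2.resize(b,(600,575),interpolation=3))
```

```text
t 8.78 pos [0.5615 0.1849 0.1352] yaw 1.512 F [-15.2   2.9   8.1] q [0.27 0.19 1.88 0.   1.08 0.33]
strap_push 0.74 [292. 192.] [0.58  0.092 0.14 ]
strap_push 0.93 [361. 173.] [0.579 0.181 0.14 ]
lever_pivot 0.6 [292. 191.] [0.582 0.091 0.156]
lever_pivot 0.64 [352. 186.] [0.591 0.097 0.156]
lever_pad 0.47 [280. 185.] [0.591 0.129 0.204]
lever_pad 0.71 [358. 171.] [0.596 0.122 0.204]
```

View pics/z3.png

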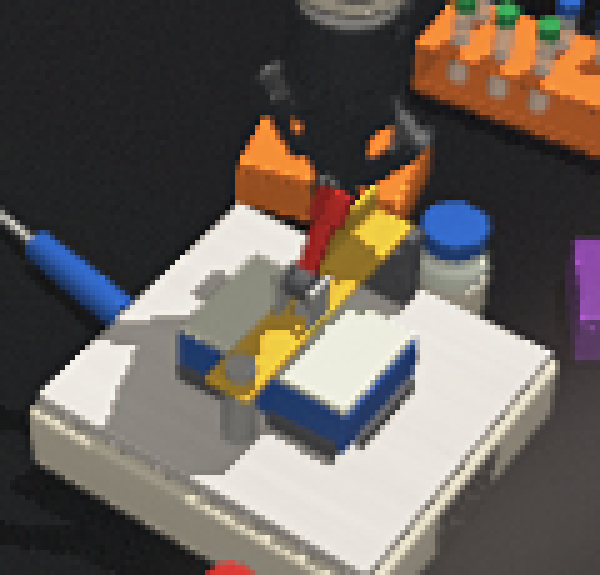

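The strap lies home across the plate: 15 N against it moves it no further, and it sits where I predicted home. The raised red lever tip is at about (335,200). I'll retreat and go over to the lever.

Request:
step_arm(series=[0,-0.015,0,0,0,-0.04,0,0,0,-0.045,-0.03,0,0,-0.045,-0.08,0,0,-0.045,-0.13,0,0,-0.045,-0.135,0])

```text
time: 9.93
tool_pos: [0.5244, 0.1876, 0.2765]
tcp_rot: [2.282, 2.15, 0.016]
wrist_force: [-0.0, -0.2, -0.0]
width: -0.003
grip_force: 0.0
```

```bash
python3 -c "
from h import *
rows(sp(0,.056,0,.27),sp(0,.056,0,.21))"
```

```text
t 9.93 pos [0.5244 0.1876 0.2765] yaw 1.512 F [-0.  -0.2 -0. ] q [ 0.3   0.01  1.81 -0.    1.31  0.36]
[-0.0989  0.0672  0.0069] 0.007
[-0.0991  0.0665  0.0669] 0.007
```

Request:
step_arm(series=[-0.04,0.027,0,0.007,-0.08,0.054,0,0.007,-0.099,0.067,0.007,0.007,-0.099,0.067,0.03,0.007,-0.099,0.067,0.055,0.007,-0.099,0.067,0.067,0.007,-0.099,0.067,0.067,0.007])

```text
time: 10.8
tool_pos: [0.5809, 0.0843, 0.2016]
tcp_rot: [-2.292, -2.146, 0.004]
wrist_force: [0.7, -0.7, 0.2]
width: 0.004
grip_force: 0.0
```

Run:
```python
from h import *
W=[]
for e in (65,60,55,50,45,40,35,30,25,20,15,10,5,0):
    r=np.radians(e);W.append(sp(0,.054+.051*np.cos(r)-.005*np.sin(r),0,.156+.051*np.sin(r)+.005*np.cos(r)))
rows(*W)
s=viewer.read_camera("scene");t=viewer.read_camera("top")
a=np.array(t["image"])[150:245,245:345,::-1];b=np.array(s["image"])[110:224,300:420,::-1]
cv2.imwrite("pics/z4.png",np.hstack([cv2.resize(a,(400,380),interpolation=3),cv2.resize(b,(400,380),interpolation=3)]))
```

```text
t 10.8 pos [0.5809 0.0843 0.2016] yaw 1.505 F [ 0.7 -0.7  0.2] q [0.1  0.12 1.83 0.   1.19 0.17]
[ 0.0159  0.0048 -0.0027] 0.001
[ 0.02    0.0048 -0.0011] 0.001
[0.024  0.0048 0.001 ] 0.001
[0.0278 0.0048 0.0033] 0.001
[0.0314 0.0048 0.006 ] 0.001
[0.0347 0.0048 0.009 ] 0.001
[0.0378 0.0049 0.0123] 0.001
[0.0406 0.0049 0.0158] 0.001
[0.043  0.0049 0.0195] 0.001
[0.0451 0.0049 0.0235] 0.001
[0.0469 0.0049 0.0276] 0.001
[0.0483 0.0049 0.0318] 0.001
[0.0493 0.0049 0.0362] 0.001
[0.0499 0.0049 0.0406] 0.001
```

View pics/z4.png

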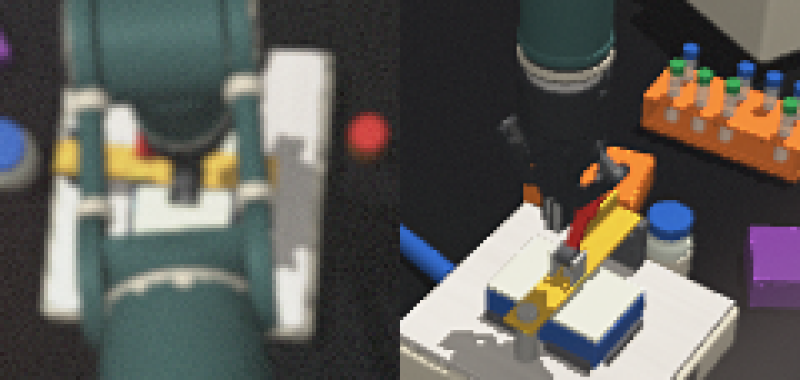

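Run:
```python
from h import *
rows(sp(0,.056,0,.21))
s=viewer.read_camera("scene");p=monitor.read_state()["tool_pos"]
c=lambda w:((proj(s,w)-[300,110])/.3+[400,0]).round()
print("tcp",c(p),"pad",c(sp(0,.082,0,.204)[:3]),"pivot",c(sp(0,.065,0,.156)[:3]),"knob",c(sp(0,0,0,.137)[:3]))
for n in("lever_pivot","lever_pad","strap_push"):
  for x in viewer.spot_point(s,n)[:1]:print(n,x["score"],((np.array(x["point"])-[300,110])/.3+[400,0]).round())
rows()
```

```text
t 10.9 pos [0.5823 0.0844 0.2039] yaw 1.505 F [-0.   0.1  0.6] q [0.1  0.12 1.83 0.   1.2  0.17]
[ 0.0007  0.0034 -0.0061] 0.001
tcp [559. 221.] pad [578. 206.] pivot [566. 255.] knob [526. 311.]
lever_pivot 0.53 [521. 314.]
lever_pad 0.67 [594. 213.]
strap_push 0.66 [602. 210.]
t 11.1 pos [0.5827 0.0844 0.2045] yaw 1.505 F [-0.3  0.3  0.5] q [0.1  0.12 1.83 0.   1.2  0.17]
```

Request:
step_arm(series=[0.006,0.005,0,0,0.011,0.005,0,0,0.016,0.005,0,0,0.02,0.005,0.002,0,0.024,0.005,0.004,0,0.028,0.005,0.006,0])

```text
time: 11.85
tool_pos: [0.5887, 0.1118, 0.197]
tcp_rot: [2.293, 2.147, -0.001]
wrist_force: [-0.7, -2.7, 3.3]
width: -0.003
grip_force: 1.8
```

Run:
```python
from h import *
s=viewer.read_camera("scene")
W=[]
for e in (45,40,35,30,25,20,15,10,5,0):
    r=np.radians(e);W.append(sp(0,.054+.051*np.cos(r)-.005*np.sin(r),-.002,.156+.051*np.sin(r)+.005*np.cos(r)))
rows(*W)
b=np.array(s["image"])[130:225,320:420,::-1]
cv2.imwrite("pics/z5.png",cv2.resize(b,(600,570),interpolation=3))
```

```text
t 11.9 pos [0.5886 0.112  0.1969] yaw 1.505 F [ 0.5 -1.6  1.4] q [ 0.15  0.15  1.81 -0.    1.19  0.21]
[0.0033 0.0009 0.0013] 0.001
[0.0066 0.0009 0.0043] 0.001
[0.0097 0.0009 0.0076] 0.001
[0.0124 0.0009 0.0111] 0.001
[0.0149 0.0009 0.0148] 0.001
[0.017  0.0009 0.0188] 0.001
[0.0187 0.0009 0.0229] 0.001
[0.0201 0.0009 0.0271] 0.001
[0.0211 0.0009 0.0315] 0.001
[0.0218 0.0009 0.0359] 0.001
```

View pics/z5.png

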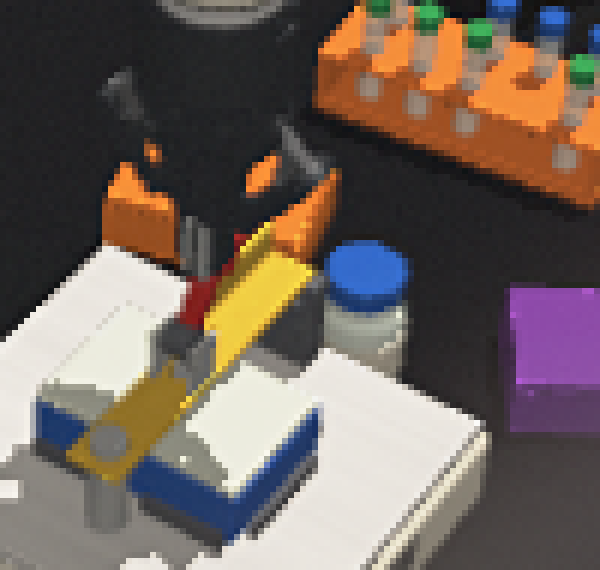

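The finger at (195,245) is bearing on the lever's upper face, and the lever is tipping down with about 4 N. I'll continue the arc.

Request:
step_arm(series=[0.0033,0.002,0.0013,0,0.0066,0.003,0.0043,0,0.0097,0.003,0.0076,0,0.0124,0.003,0.011,0,0.015,0.003,0.015,0,0.017,0.003,0.019,0,0.0187,0.003,0.023,0,0.02,0.003,0.027,0])

```text
time: 12.9
tool_pos: [0.594, 0.1329, 0.1708]
tcp_rot: [2.293, 2.147, 0.005]
wrist_force: [-1.5, 2.2, 5.0]
width: 0.001
grip_force: 2.2
```

Request:
step_arm(series=[0.0005,0,0.002,0,0.001,0,0.0035,0,0.001,0,0.005,0])

```text
time: 13.28
tool_pos: [0.5938, 0.1329, 0.1656]
tcp_rot: [2.293, 2.147, 0.003]
wrist_force: [1.5, 3.3, 5.2]
width: 0.004
grip_force: 2.1
```

Request:
step_arm(series=[0,0,0.001,0,0,0,0.002,0])

```text
time: 13.52
tool_pos: [0.5936, 0.1326, 0.1635]
tcp_rot: [2.293, 2.146, 0.001]
wrist_force: [1.3, 2.3, 4.6]
width: -0.001
grip_force: 2.2
```

Request:
step_arm(series=[0,0,0.001,0,0,0,0.002,0])

```text
time: 13.78
tool_pos: [0.5934, 0.1326, 0.1613]
tcp_rot: [2.293, 2.147, 0.001]
wrist_force: [2.3, 2.6, 4.8]
width: -0.003
grip_force: 2.2
```

Request:
step_arm(series=[0,0,0.001,0,0,0,0.0015,0,0,0,0.0015,0])

```text
time: 14.15
tool_pos: [0.5934, 0.1326, 0.1607]
tcp_rot: [2.293, 2.147, 0.001]
wrist_force: [-1.1, 1.6, 7.9]
width: -0.002
grip_force: 4.1
```

Request:
step_arm(series=[0,0,0.001,0,0,0,0.0015,0,0,0,0.0015,0])

```text
time: 14.52
tool_pos: [0.5936, 0.1326, 0.1604]
tcp_rot: [2.293, 2.147, 0.002]
wrist_force: [-2.8, 1.5, 13.6]
width: -0.0
grip_force: 6.6
```

Request:
step_arm(series=[0,0,0.001,0,0,0,0.0015,0,0,0,0.0015,0])

```text
time: 14.9
tool_pos: [0.5937, 0.1327, 0.1602]
tcp_rot: [2.293, 2.146, 0.002]
wrist_force: [-3.9, 0.6, 18.5]
width: -0.004
grip_force: 9.3
```

Request:
step_arm(series=[0,0,-0.01,0,0,0,-0.05,0,0,0,-0.1,0,-0.04,-0.04,-0.13,0,-0.06,-0.1,-0.14,0,-0.06,-0.15,-0.14,0,-0.06,-0.18,-0.14,0,-0.06,-0.18,-0.14,0])

```text
time: 15.9
tool_pos: [0.407, 0.0838, 0.2955]
tcp_rot: [-2.293, -2.147, 0.005]
wrist_force: [0.2, -0.3, 0.2]
width: -0.003
grip_force: 0.0
```

Run:
```python
from h import *
rows()
s=viewer.read_camera("scene");t=viewer.read_camera("top")
a=np.array(t["image"])[150:245,235:345,::-1];b=np.array(s["image"])[130:244,290:410,::-1]
cv2.imwrite("pics/z6.png",np.hstack([cv2.resize(a,(400,345),interpolation=3)[:345],cv2.resize(b,(400,380),interpolation=3)[:345]]))
for n,z in dict(strap_push=.14,lever_pivot=.156,lever_pad=.161).items():
    print(n,[(round(x["score"],2),at_z(s,x["point"],z).round(3)) for x in viewer.spot_point(s,n)[:1]],np.round({"strap_push":sp(0,.155,.016,0),"lever_pivot":sp(0,.065,0,0),"lever_pad":sp(0,.116,0,0)}[n],3)[:2])
```

```text
t 15.9 pos [0.407  0.0838 0.2955] yaw 1.505 F [ 0.2 -0.3  0.2] q [ 0.14 -0.28  2.03 -0.    1.4   0.21]
strap_push [] [0.576 0.185]
lever_pivot [(0.48, array([0.584, 0.095, 0.156]))] [0.586 0.094]
lever_pad [(0.48, array([0.634, 0.023, 0.161]))] [0.59  0.145]
```

View pics/z6.png

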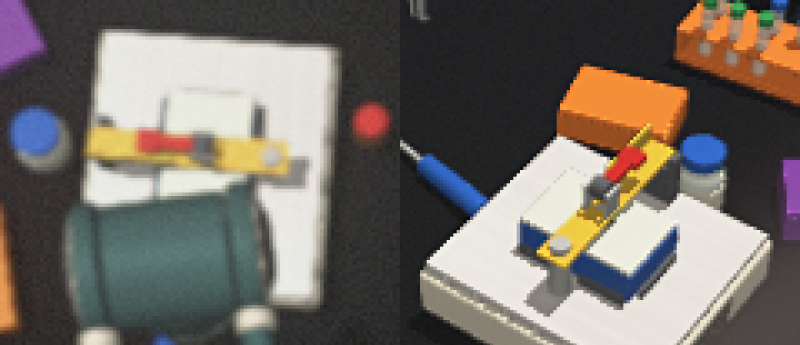

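The strap lies across the plate and against its stop, parallel to the deck edge. The lever is flat along it, the plate is in its nest, the jar and vial haven't moved, and the gripper is clear.

```bash
python3 -c "
from h import *
print(job.finish_job())"
```

```text
the job is handed in; nothing more can be done
None
```

The strap is fully home against its stop (about 15 N pushing), and after that the lever was pressed flat (about 19 N). In the last pictures the plate is still in its nest, nothing else nearby has visibly moved and the gripper is clear; I handed the job in at about 16 s.

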